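Rod guide into the dust-tight parts box

TASK

Put the cleaned rod guide that lies in the lane into the clean-parts box: press the thumb lever down with one fingertip to hold the spring-closed flap open, and meanwhile push the guide along the lane and under the flap with the other fingertip until it drops down the chute, then let the flap close. Only push the guide, never pick it up, keep the flap from touching it, and leave the things standing around where they are.

Things in the scene. Friction and masses are not known exactly. Their poses are not given: they have to be found in the camera images.
- cleanbox: fixed clean-parts box with infeed lane. Origin on the bench below the flap hinge, on the lane's centre line; x points along the lane INTO the box (the push direction), z up, +y to the left of the push. The box, with clear walls and roof, spans x = 0 to 209 mm, 134 mm wide, top 145 mm above the bench; its floor is 10 mm above the bench, with three earlier guides at its far end
- lane_end (a point): open outer end of the lane, middle of the deck (cleanbox x = -170 mm). The lane is a flat steel deck from here to the sill, its top 85 mm above the bench, between two white slide rails 58 mm apart inside, 6 mm thick, 12 mm high (x = -158 mm to the sill). Open above: a finger pointing down can move in it up to about x = -8 mm, where the box front and hinge rod stop it
- mouth (a point): middle of the sill, the inner end of the deck (cleanbox x = 0, y = 0, 85 mm above the bench), below the shut flap. Mouth 58 mm wide. Right behind the sill a 50-degree chute drops to the box floor: the guide tips and slides in by itself once its centre is a few mm past the sill
- hinge (a point): hinge axis of the flap above the middle of the mouth: a rod 8 mm thick along cleanbox y, 42 mm above the deck (127 mm above the bench). The blue flap plate hangs from it when shut: 56 mm wide, 2.5 mm thick, reaching 40 mm below the axis, 2 mm above the deck. It swings INTO the box and up
- flap (a joint): flap angle, rad: 0 = shut, at most 1.75; grows as the thumb lever is pressed down and the flap swings up into the box. A spring shuts it (0.064 N m when shut, 0.16 N m at 1.2 rad: some 2 to 6 N on the lever). Above about 0.95 rad the flap is clear of the guide's top. It swings shut when the lever is let go
- lever_pad (a point): point on the upper face of the thumb lever, 66 mm out from the hinge axis; moves with the flap. The lever is one piece with the flap: a straight blue plate with a black rubber pad, 24 mm wide, 3 mm thick, its middle line at cleanbox y = -54 mm: outside the right-hand rail, free space below and around it
- lever_tip (a point): free end of the thumb lever, 92 mm from the hinge axis. With the flap shut the lever points back along the lane (-x of cleanbox) and 30 degrees (0.52 rad) upward from the hinge; it turns down by the flap angle, so at 0.52 rad it is level and at 1.2 rad it slopes 39 degrees down from the hinge
- rod_guide: the rod guide to be pushed in: a flat steel disc 50 mm in diameter and 16 mm high with a brass and black seal on top, 150 g, lying flat on the deck between the rails; pushed off its middle it can bind on a rail. Origin at the centre of its underside, z up when it lies flat
- guide_center (a point): centre of the rod guide, 8 mm above its underside
- spare_guide: bystander: another rod guide, same size, lying on the bench. Origin at the centre of its underside
- guide_tray: bystander: black tray with seven rod guides fixed in it, 130 x 250 mm, 46 mm high over the guides, on the bench. Origin at the centre of its underside
- spray_can: bystander: red spray can, 52 mm in diameter, 160 mm high, standing on the bench. Origin at the centre of its underside
- screwdriver: bystander: screwdriver with a yellow handle lying on the bench, about 200 mm long. Origin under its middle

How it is judged:
On the way, in this order (a step that is already met when the one before it is completed fails the run):
1. a finger holds the flap open while the guide is still outside (value of joint flap above 0.7 rad and contact force between the fingers and flap above 0.3 N and x of guide_center in the frame of cleanbox below -0.015 m), for 0.2 s.
2. the guide goes in under the flap while a finger still holds the flap open (value of joint flap above 0.7 rad and contact force between the fingers and flap above 0.3 N and x of guide_center in the frame of cleanbox above 0.005 m), for 0.1 s.
At the end, for the whole second after the job is handed in: The rod guide rests in the box at the foot of the chute (its centre more than 30 mm behind the sill and less than 60 mm above the bench), and the flap is shut again (below 0.08 rad) (x of guide_center in the frame of cleanbox between 0.03 and 0.205 m and y of guide_center in the frame of cleanbox between -0.063 and 0.063 m and z of guide_center in the frame of cleanbox below 0.06 m and linear speed of rod_guide below 0.02 m/s and value of joint flap below 0.08 rad); the robot touches nothing.
It fails at once if the flap or its lever touches the rod guide (more than 0.5 N) (contact force between flap and rod_guide above 0.5 N).
It fails at once if the rod guide is lifted off the lane (centre more than 14 mm above where it lies) (z of guide_center in the frame of cleanbox above 0.107 m).
It fails at once if a bystander is moved by more than 20 mm (distance of any of spare_guide, guide_tray, spray_can, screwdriver from where it was at the start of the episode above 0.02 m).
It also fails if it takes over 40 s, if anything falls off the work surface, if the arm or the gripper's body presses on something with over 40 N, if the wrist force passes 120 N, or if a joint passes its speed limit or range.

ROBOT

A 6-joint arm with a two-finger parallel gripper is mounted at the origin on the work surface. World frame = base frame: x ahead of the robot, y to its left, z up, the work surface at z = 0. Lengths are in m, angles in rad, forces in N, time in s.
With the tool pointing down it reaches from about 0.375 to 0.9 m from the base axis. Payload 3.1 kg.
Tool frame: the origin (TCP) lies at the very end of the fingers, on their centre line; the grasp point (between the pads) lies 19 mm behind it (manip.grasp_offset is the distance from the TCP to the grasp point, in m); x points along the fingers, z is the direction in which the jaws open and shut, and the axes are right-handed (so a half turn about x gives the same grasp; the last joint's range is limited). The gripper opens to 85 mm and grips with 20 to 120 N. Pads are 22 mm wide; open, the fingers measure 114 mm over their backs; the gripper's body (76 mm by 85 mm) begins 54 mm behind the grasp point. The pads swing forward as they close: fully open they stand 13 mm farther back than shut.
Start: joints at [-1.484, 0.527, 1.433, -0, 1.181, -0.178], TCP at [0.164, -0.603, 0.231] pointing down, gripper open.
Joint ranges: [-3.08, 3.08], [-0.75, 2.2], [0.22, 2.44], [-1.43, 4.57], [0, 2.65], [-2.85, 2.85]. Speed limits (rad/s): [2.79, 2.79, 3.14, 3.14, 3.14, 3.14].

INTERFACE

Orientations are given as a unit quaternion [x, y, z, w].
In Python, from station import manip gives the robot as it stands.
- The arm moves only by the tool send_rows, never from a script. Its argument "steps" is a list that holds one entry, the list of rows, each a list of 5 numbers: the closure, from 0 (fully open) to 1 (shut), then the shift along the world's x, y, z in m, then the turn about the world's z in rad. A call has 1 to 8 rows; each row is the pose to reach, as a shift and turn from the pose commanded when the call began; what a row does not reach only later rows make up. A row lasts 1/8 s, in which the tool goes at most 62.5 mm and 10.7 degrees, less where a joint would pass 70% of its speed; a pose out of reach is approached as far as the arm can. A call with a gripper value outside its range is refused whole. The fingers move at their own pace and stop on an object; "grip_force" is the grip in N (left out, the last holds). Time passes only in rows, so rows that repeat a pose let the fingers close. It gives the time, the measured TCP pose, the force and the opening at its end, in the units of the state.
- manip.sense(): the state, without advancing time (a new reading comes with each control period).
- manip.snapshot(name): name is "scene" or "top" or "wrist"; returns the picture (480x640x3 uint8, red, green, blue); there is no depth.
- manip.camera_params(name): a dict with "fx", "fy", "cx", "cy" (pixels), "T" (4x4, takes a point from camera to world coordinates); the wrist camera has in their place "tool_from_camera" (4x4, takes a point from camera to tool coordinates, whose origin is the TCP and whose axes are the tool frame's). Camera axes: x right, y down, z forward; pixel columns grow to the right and rows downward; lengths in m; the calibration is good to about 2 mm. A picture is of the moment at which its call begins: read the wrist's pose just before it. camera_params takes no time and is no camera call.
- manip.sign_off(): hands the job in, once; it reports no verdict.
The state is a dict: "t": time; "q": joint angles; "qd": joint speeds; "tau": joint torques, N m; "tcp_pos": TCP position; "tool_rot": TCP orientation; "force": force on the tool from outside, world axes, zero at the start; "ft_torque": the same for the moment, N m; "finger_gap": opening from 0.0 (shut) to 1.0 (fully open).
Only numpy, scipy, OpenCV 4.12 (cv2) and the standard library are available. Lean on these libraries where they do the work, as an engineer would, in place of code of your own. Each camera call takes 0.05 s, during which the arm holds its last target.

## Working session

There is one attempt and no reset: what is moved stays moved. The work goes in short steps, Python scripts to look and compute and a tool call to move; the robot and the scene stay as the last step left them, time stands still between calls to the robot, and variables do not carry over. Pictures are saved under pics/ and viewed, and the job is handed in when it is done.

Besides the shell and the picture viewer there is one more tool, called as name(argument=value, ...) on one line, values as JSON. send_rows: Moves the arm, as the interface text tells. Its arguments: {"type":"object","properties":{"steps":{"type":"array","items":{"type":"array","items":{"type":"array","items":{"type":"number"}}}},"grip_force":{"type":"number"}},"required":["steps"]}

```bash
ls; mkdir -p pics
python3 - <<'E'
from station import manip
import cv2
s=manip.sense();print({k:s[k] for k in("t","tcp_pos","tool_rot","force","finger_gap")},manip.grasp_offset)
for n in("scene","top","wrist"):
    cv2.imwrite(f"pics/{n}0.png",manip.snapshot(n)[:,:,::-1]);print(n,manip.camera_params(n))
E
```

```text
pics
{'t': 0.0, 'tcp_pos': array([ 0.16352687, -0.60247586,  0.2303108 ]), 'tool_rot': array([ 0.43019793,  0.56216128, -0.42903795,  0.56109792]), 'force': array([-0.25805678, -0.17414829,  0.29146113]), 'finger_gap': 0.9978772063687618} 0.0187
scene {'fx': 527.0733539736428, 'fy': 527.0733539736428, 'cx': 328.13408593795924, 'cy': 244.02484124674635, 'T': array([[ 0.70359338,  0.52673871, -0.47697241,  1.09592452],
       [ 0.71048306, -0.50913309,  0.48579554, -0.6463254 ],
       [ 0.01304488, -0.68068335, -0.73246161,  0.89296697],
       [ 0.        ,  0.        ,  0.        ,  1.        ]])}
top {'fx': 468.901111649021, 'fy': 468.901111649021, 'cx': 321.3995118972886, 'cy': 239.02984569711225, 'T': array([[-1.58695320e-02, -9.95258595e-01,  9.59608587e-02,
         5.30213422e-01],
       [-9.99873999e-01,  1.57598785e-02, -1.90054479e-03,
        -1.32439777e-01],
       [ 3.79202069e-04, -9.59789283e-02, -9.95383294e-01,
         1.08583215e+00],
       [ 0.00000000e+00,  0.00000000e+00,  0.00000000e+00,
         1.00000000e+00]])}
wrist {'fx': 361.5723493529955, 'fy': 361.5723493529955, 'cx': 320.070482548574, 'cy': 239.40657231165554, 'tool_from_camera': array([[ 2.00212818e-04, -3.24422669e-01,  9.45912201e-01,
        -1.42907598e-01],
       [ 8.50388575e-04, -9.45911822e-01, -3.24422719e-01,
         8.25794485e-02],
       [ 9.99999618e-01,  8.69346515e-04,  8.65016594e-05,
         6.34310916e-04],
       [ 0.00000000e+00,  0.00000000e+00,  0.00000000e+00,
         1.00000000e+00]])}
```

View pics/top0.png

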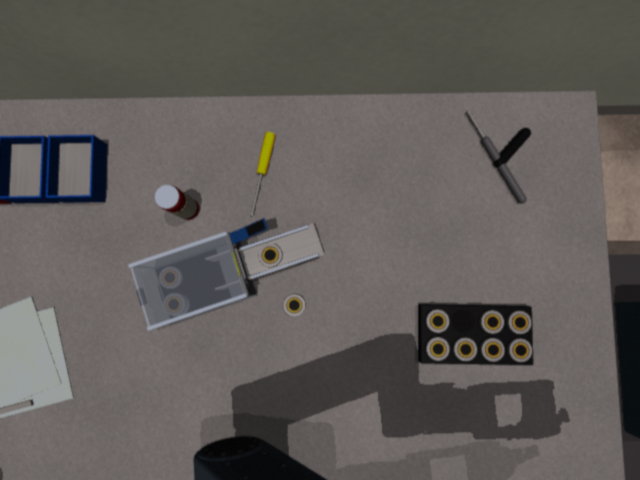

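View pics/scene0.png

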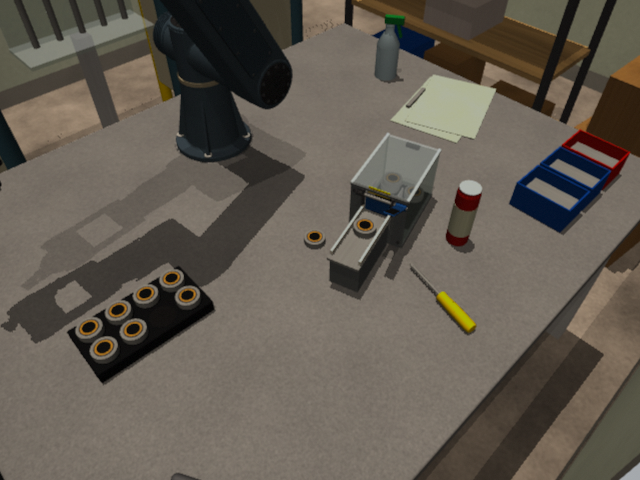

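View pics/wrist0.png

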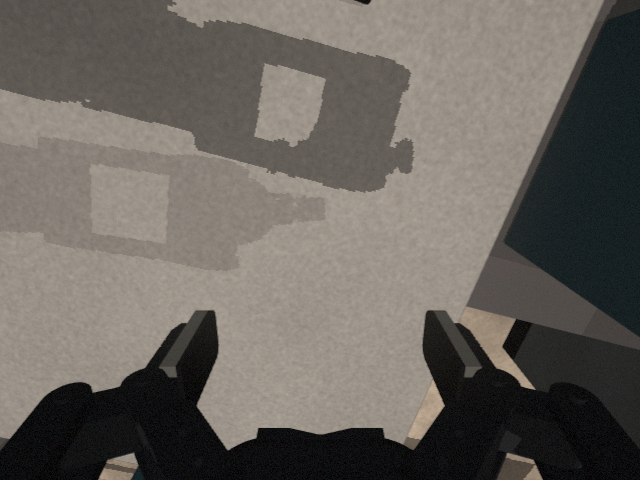

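Run:
```python
import cv2
a=cv2.imread("pics/top0.png")[190:340,110:350];cv2.imwrite("pics/topc.png",cv2.resize(a,None,fx=3.3,fy=3.3,interpolation=cv2.INTER_CUBIC))
a=cv2.imread("pics/scene0.png")[120:300,290:490];cv2.imwrite("pics/scenec.png",cv2.resize(a,None,fx=3.3,fy=3.3,interpolation=cv2.INTER_CUBIC))
```

```text
(no output)
```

View pics/topc.png

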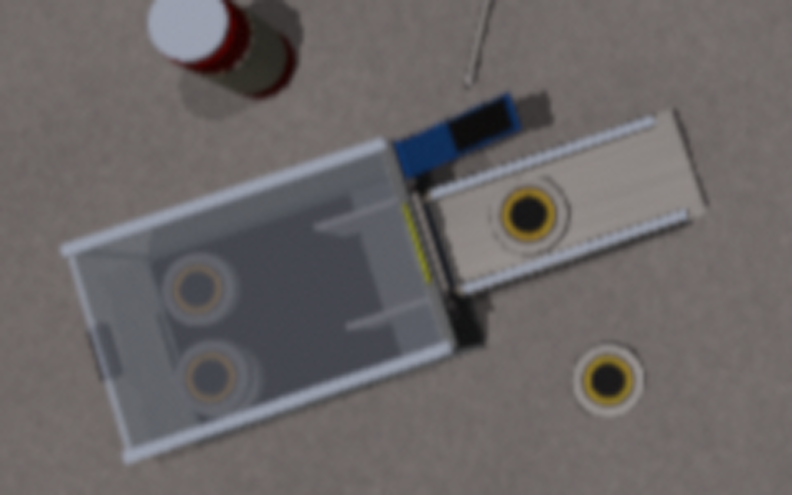

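View pics/scenec.png

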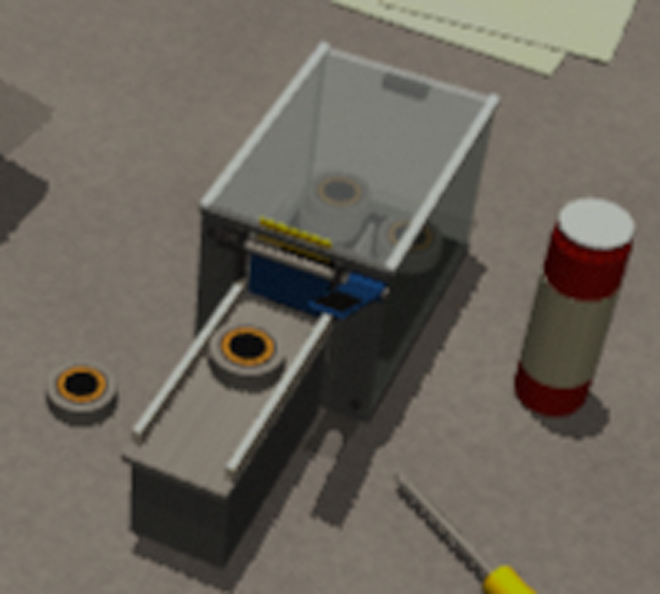

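```bash
cat > h.py <<'E'
import numpy as np
from station import manip
def proj(n,P):
    c=manip.camera_params(n);T=np.linalg.inv(c["T"]);p=P@T[:3,:3].T+T[:3,3]
    return np.c_[c["fx"]*p[:,0]/p[:,2]+c["cx"],c["fy"]*p[:,1]/p[:,2]+c["cy"]]
def ray(n,uv,z):
    c=manip.camera_params(n);T=c["T"];d=T[:3,:3]@[(uv[0]-c["cx"])/c["fx"],(uv[1]-c["cy"])/c["fy"],1]
    return T[:3,3]+d*(z-T[2,3])/d[2]
def box2w(p,P):
    P=np.asarray(P,float);c,s=np.cos(p[2]),np.sin(p[2]);return np.c_[p[0]+c*P[:,0]-s*P[:,1],p[1]+s*P[:,0]+c*P[:,1],P[:,2]]
def w2box(p,w):
    c,s=np.cos(p[2]),np.sin(p[2]);d=np.asarray(w)[:2]-p[:2];return np.array([c*d[0]+s*d[1],-s*d[0]+c*d[1]])
E
python3 - <<'E'
from h import *
from scipy.optimize import least_squares
M=np.array([[0,67,.145e3],[0,-67,145],[209,67,145],[209,-67,145],[-158,32,97],[-158,-32,97]])/1000
top=np.array([[455,350],[385,143],[128,458],[65,248],[687,216],[653,122]])/3.3+[110,190]
sc=np.array([[205,207],[390,268],[323,47],[495,98],[138,435],[233,470]])/3.3+[290,120]
f=lambda p:np.r_[(proj("top",box2w(p,M))-top).ravel(),(proj("scene",box2w(p,M))-sc).ravel()]
r=least_squares(f,[.5,0,1.8],x_scale=[.1,.1,.1]);print(r.x,np.degrees(r.x[2]));print(r.fun.reshape(-1,2).round(1))
for n,uv in(("top",np.array([529,214])/3.3+[110,190]),("scene",np.array([247,346])/3.3+[290,120])):
    w=ray(n,uv,.101);print(n,w,w2box(r.x,w))
for n,uv in(("top",np.array([609,380])/3.3+[110,190]),): print(w2box(r.x,ray(n,uv,.016)))
np.save("pose.npy",r.x)
E
```

```text
[0.57547671 0.0338681  1.88511186] 108.00895376431605
[[ 0.4 -1.4]
 [ 1.1 -1.8]
 [-0.9  0.4]
 [-1.2 -0.1]
 [-0.4 -1.5]
 [ 0.2 -1.4]
 [-2.  -0.4]
 [-0.5  0.7]
 [-0.4 -1.7]
 [ 0.3 -1.2]
 [-0.8 -1.6]
 [-1.1 -1.1]]
top [ 0.59344008 -0.02634166  0.101     ] [-0.06281363  0.00153147]
scene [ 0.59491239 -0.02577323  0.101     ] [-6.27282361e-02 -4.44489165e-05]
[-0.07184509  0.1194259 ]
```

Run:
```python
from h import *
from scipy.spatial.transform import Rotation as R
s=manip.sense();m=R.from_quat(s["tool_rot"]).as_matrix();print(m.round(3));z=m[:,2];a=np.degrees(np.arctan2(z[1],z[0]));print(a)
p=np.load("pose.npy")
for P in([-.11,0,0],[-.11,-.027,0],[-.11,.027,0]):print(P,box2w(p,[P])-s["tcp_pos"])
```

```text
[[-0.     0.965  0.262]
 [ 0.002  0.262 -0.965]
 [-1.     0.    -0.002]]
-74.82716604433487
[-0.11, 0, 0] [[ 0.44593314  0.53189871 -0.23051985]]
[-0.11, -0.027, 0] [[ 0.47161037  0.54024618 -0.23051985]]
[-0.11, 0.027, 0] [[ 0.42025592  0.52355124 -0.23051985]]
```

send_rows(steps=[[[0,0.05,0.05,0.02,0.18],[0,0.1,0.1,0.03,0.36],[0,0.15,0.15,0.03,0.54],[0,0.2,0.2,0.03,0.72],[0,0.25,0.25,0.03,0.9],[0,0.3,0.3,0.03,1.08],[0,0.34,0.34,0.03,1.26],[0,0.37,0.39,0.03,1.44]]])

```text
t: 1.15
tcp_pos: [0.51, -0.2449, 0.2612]
tool_rot: [-0.05, 0.705, 0.049, 0.706]
force: [0.6, 0.5, -0.8]
finger_gap: 1.001
```

send_rows(steps=[[[0.5,0.03,0.05,0,0.1],[0.5,0.06,0.1,0,0.18],[0.5,0.076,0.142,0,0.18],[0.5,0.076,0.142,0,0.18],[0.5,0.076,0.142,0,0.18]]])

```text
t: 1.78
tcp_pos: [0.5842, -0.1045, 0.261]
tool_rot: [-0.111, 0.699, 0.111, 0.698]
force: [0.3, -0.2, 0.2]
finger_gap: 0.501
```

Run:
```python
from h import *
import cv2
from scipy.spatial.transform import Rotation as R
s=manip.sense();m=R.from_quat(s["tool_rot"]).as_matrix();print(m.round(3),s["tcp_pos"],s["force"],s["finger_gap"],s["t"]);z=m[:,2];print(np.degrees(np.arctan2(z[1],z[0])),w2box(np.load("pose.npy"),s["tcp_pos"]))
cv2.imwrite("pics/w1.png",manip.snapshot("wrist")[:,:,::-1])
np.savez("w1.npz",m=m,t=s["tcp_pos"])
```

```text
[[-0.001 -0.309  0.951]
 [-0.     0.951  0.309]
 [-1.    -0.    -0.001]] [ 0.58417194 -0.10448131  0.2609958 ] [ 0.34863484 -0.21483466  0.20137913] 0.5011164244418498 1.775
18.021475486750504 [-0.13425969  0.03450364]
```

View pics/w1.png

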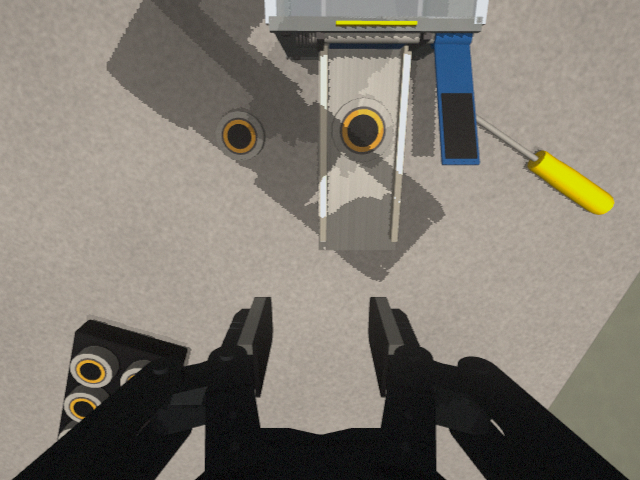

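Run:
```python
import cv2
a=cv2.imread("pics/w1.png")[10:260,290:500];cv2.imwrite("pics/w1c.png",cv2.resize(a,None,fx=2.4,fy=2.4,interpolation=cv2.INTER_CUBIC))
```

```text
(no output)
```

View pics/w1c.png

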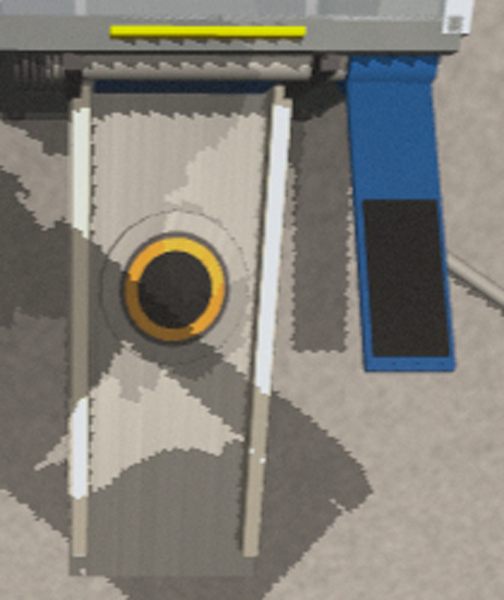

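Run:
```python
from h import *
from scipy.optimize import least_squares
d=np.load("w1.npz");c=manip.camera_params("wrist");T=c["tool_from_camera"]
def pw(P):
    P=(P-d["t"])@d["m"];P=(P-T[:3,3])@T[:3,:3];return np.c_[c["fx"]*P[:,0]/P[:,2]+c["cx"],c["fy"]*P[:,1]/P[:,2]+c["cy"]]
M=np.array([[-158,32,97],[-158,-32,97],[-80.4,-42,174],[-80.4,-66,174],[-170,35,85]])/1000
uv=np.array([[79,556],[250,556],[365,371],[455,371],[69,575]])/2.4+[290,10]
f=lambda p:(pw(box2w(p,M))-uv).ravel()
r=least_squares(f,np.load("pose.npy"),x_scale=.1);print(r.x,np.degrees(r.x[2]));print(r.fun.reshape(-1,2).round(1))
g=np.array([[175,290]])/2.4+[290,10]
q=least_squares(lambda v:(pw(box2w(r.x,[[v[0],v[1],.101]]))-g).ravel(),[-.06,0]).x;print("guide",q)
print("tcp",w2box(r.x,d["t"]));np.save("pose2.npy",r.x)
# fingertips in the picture: tool-frame candidates
for gap in(.0425,):
  for x in(0,-.005,-.01):
    P=np.array([[x,y,zz] for y in(-.011,.011) for zz in(gap/2,-gap/2)]);print(x,pw(P@d["m"].T+d["t"]).round(0).tolist())
```

```text
[0.57398265 0.03322136 1.88727914] 108.13312932212416
[[-0.1 -0.2]
 [-0.1 -0.3]
 [-0.6  0.2]
 [ 0.2  0.2]
 [ 0.8 -0.3]]
guide [-6.26372920e-02 -7.37184012e-05]
tcp [-0.13403497  0.0331734 ]
0 [[368.0, 332.0], [275.0, 332.0], [371.0, 289.0], [274.0, 289.0]]
-0.005 [[370.0, 339.0], [274.0, 339.0], [372.0, 294.0], [272.0, 294.0]]
-0.01 [[371.0, 345.0], [273.0, 345.0], [374.0, 300.0], [271.0, 300.0]]
```

send_rows(steps=[[[0.5,-0.001,0.023,0,0],[0.5,-0.001,0.023,-0.05,0],[0.5,-0.001,0.023,-0.1,0],[0.5,-0.001,0.023,-0.14,0],[0.5,-0.001,0.023,-0.16,0],[0.5,-0.001,0.023,-0.175,0],[0.5,-0.001,0.023,-0.175,0]]])

```text
t: 2.7
tcp_pos: [0.5828, -0.0811, 0.0856]
tool_rot: [-0.11, 0.699, 0.111, 0.698]
force: [0.5, -0.5, -0.3]
finger_gap: 0.503
```

```bash
cat > look.py <<'E'
import sys,cv2
from h import *
from scipy.spatial.transform import Rotation as R
k=sys.argv[1]
s=manip.sense();m=R.from_quat(s["tool_rot"]).as_matrix();print(s["t"],s["tcp_pos"],s["force"].round(1),s["finger_gap"],"box",w2box(np.load("pose2.npy"),s["tcp_pos"]))
np.savez(k+".npz",m=m,t=s["tcp_pos"])
cv2.imwrite(f"pics/{k}.png",manip.snapshot("wrist")[:,:,::-1])
a=manip.snapshot("scene")[120:300,290:490,::-1];cv2.imwrite(f"pics/{k}s.png",cv2.resize(a,None,fx=3,fy=3,interpolation=cv2.INTER_CUBIC))
E
python3 look.py w2
```

```text
2.7 [ 0.58279832 -0.0810674   0.085594  ] [ 0.5 -0.5 -0.3] 0.5032116750751764 box [-0.11135638  0.02719179]
```

View pics/w2.png

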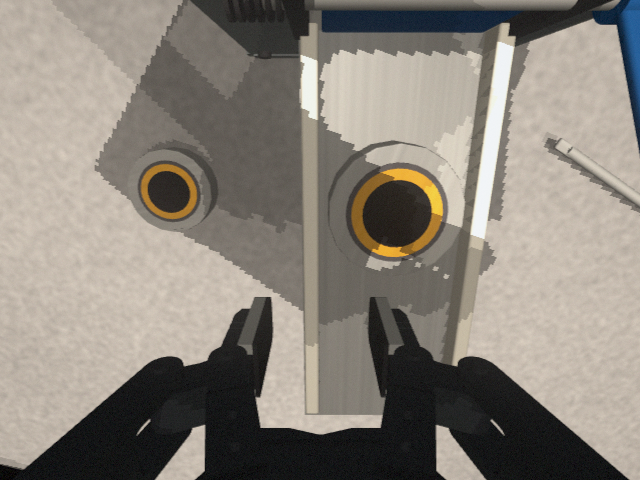

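View pics/w2s.png

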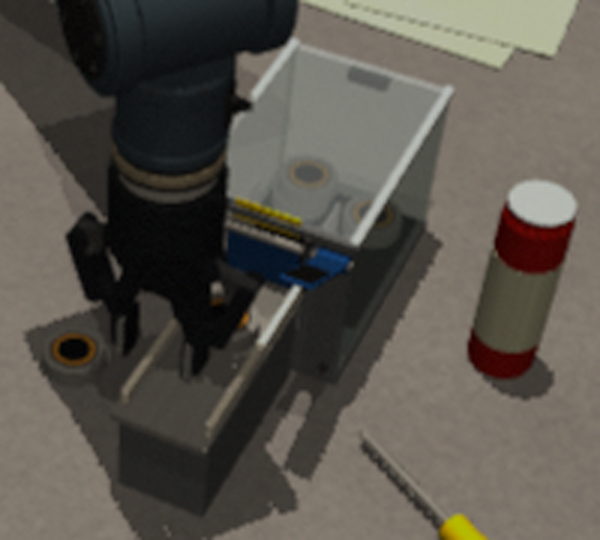

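send_rows(steps=[[[0.5,0,0.01,0,0],[0.5,-0.001,0.016,0,0],[0.5,-0.003,0.021,0,0],[0.5,-0.004,0.026,0,0],[0.5,-0.006,0.031,0,0],[0.5,-0.008,0.034,0,0],[0.5,-0.009,0.036,0,0],[0.5,-0.009,0.036,0,0]]])

```text
t: 3.8
tcp_pos: [0.5742, -0.0451, 0.0862]
tool_rot: [-0.11, 0.699, 0.111, 0.698]
force: [0.0, 0.1, 0.2]
finger_gap: 0.5
```

```bash
python3 look.py w3
```

```text
3.8 [ 0.57421994 -0.04509723  0.08620739] [0.  0.1 0.2] 0.5002359404349295 box [-0.07450283  0.02414928]
```

View pics/w3.png

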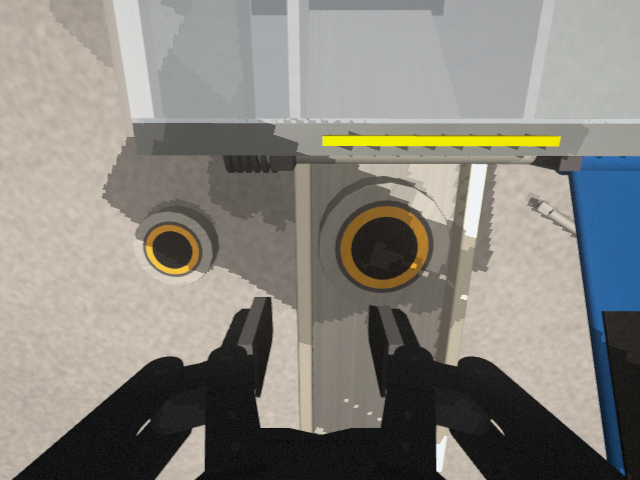

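```bash
cat > loc.py <<'E'
import sys
from h import *
from scipy.optimize import least_squares
k,u,v,z=sys.argv[1],*map(float,sys.argv[2:5]);d=np.load(k+".npz");c=manip.camera_params("wrist");T=c["tool_from_camera"]
r=d["m"]@T[:3,:3]@[(u-c["cx"])/c["fx"],(v-c["cy"])/c["fy"],1];o=d["m"]@T[:3,3]+d["t"]
w=o+r*(z-o[2])/r[2];print(w,w2box(np.load("pose2.npy"),w))
E
python3 loc.py w3 384.5 246 .101; python3 loc.py w2 397 213 .101
```

```text
[ 0.5852562  -0.00327574  0.101     ] [-0.03819313  0.00064519]
[ 0.5933842  -0.02578202  0.101     ] [-6.21113025e-02 -7.46000132e-05]
```

send_rows(steps=[[[0.5,0.002,-0.006,0,0],[0.5,0.002,-0.006,0.03,0],[0.5,0.002,-0.006,0.08,0],[0.5,0.002,-0.006,0.12,0],[0.5,0.002,-0.006,0.12,0]]])

```text
t: 4.53
tcp_pos: [0.5791, -0.0524, 0.21]
tool_rot: [-0.112, 0.696, 0.109, 0.701]
force: [-0.8, -0.4, -0.5]
finger_gap: 0.497
```

send_rows(steps=[[[0.5,0.02,0.007,0,0],[0.5,0.046,0.015,0,0],[0.5,0.046,0.015,0,0],[0.5,0.046,0.015,0,0]]])

```text
t: 5.03
tcp_pos: [0.621, -0.0364, 0.205]
tool_rot: [-0.11, 0.7, 0.111, 0.697]
force: [-0.5, -0.4, -0.5]
finger_gap: 0.5
```

```bash
python3 look.py w4
```

```text
5.025 [ 0.62104324 -0.03635807  0.20499533] [-0.5 -0.4 -0.5] 0.5004246968869774 box [-0.08077032 -0.02306843]
```

View pics/w4.png

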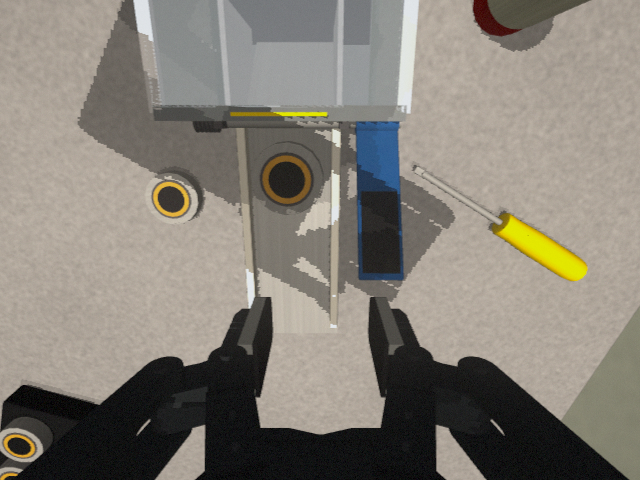

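send_rows(steps=[[[0.5,0,0.002,-0.03,0],[0.5,0,0.002,-0.055,0],[0.5,0,0.002,-0.075,0],[0.5,0,0.002,-0.095,0],[0.5,0,0.002,-0.11,0],[0.5,0,0.002,-0.12,0],[0.5,0,0.002,-0.12,0]]])

```text
t: 6.0
tcp_pos: [0.6224, -0.0348, 0.0859]
tool_rot: [-0.111, 0.699, 0.11, 0.698]
force: [-1.3, -1.9, 1.0]
finger_gap: 0.495
```

```bash
python3 look.py w5
```

```text
6.0 [ 0.62235143 -0.03477569  0.08590225] [-1.3 -1.9  1. ] 0.49476627302197607 box [-0.07967366 -0.02480414]
```

View pics/w5.png

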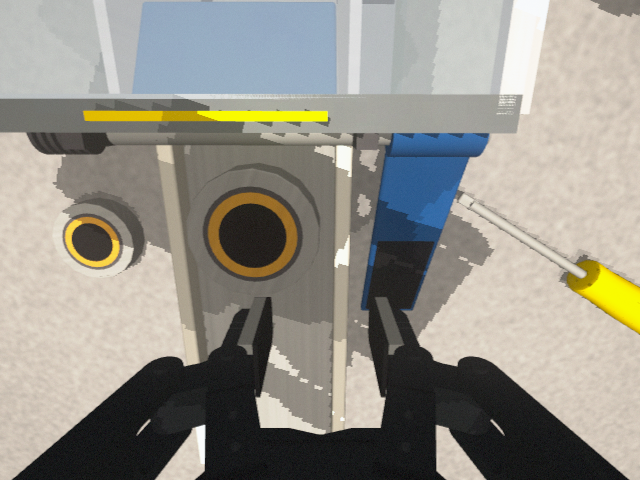

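View pics/w5s.png

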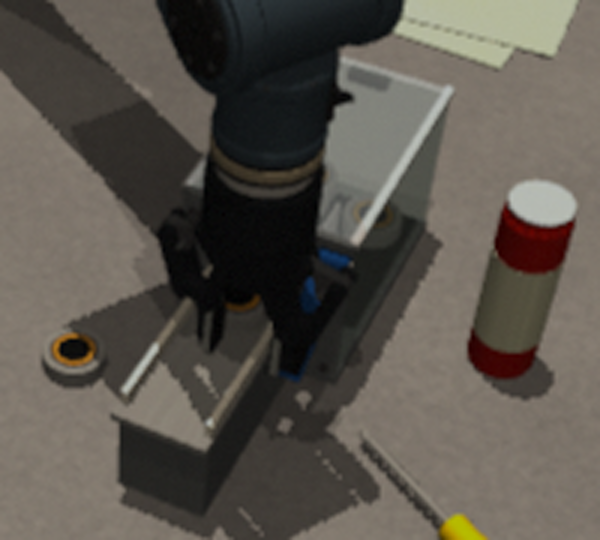

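send_rows(steps=[[[0.5,-0.002,0.006,0,0],[0.5,-0.004,0.011,0,0],[0.5,-0.005,0.016,0,0],[0.5,-0.007,0.021,0,0],[0.5,-0.008,0.026,0,0],[0.5,-0.01,0.03,0,0],[0.5,-0.011,0.034,0,0],[0.5,-0.011,0.034,0,0]]])

```text
t: 7.1
tcp_pos: [0.6113, 0.0001, 0.0862]
tool_rot: [-0.11, 0.699, 0.111, 0.698]
force: [2.5, -3.1, 1.2]
finger_gap: 0.497
```

```bash
python3 look.py w6
```

```text
7.1 [6.11261201e-01 8.71691335e-05 8.62284438e-02] [ 2.5 -3.1  1.2] 0.49744959911655035 box [-0.04309067 -0.02511492]
```

View pics/w6.png

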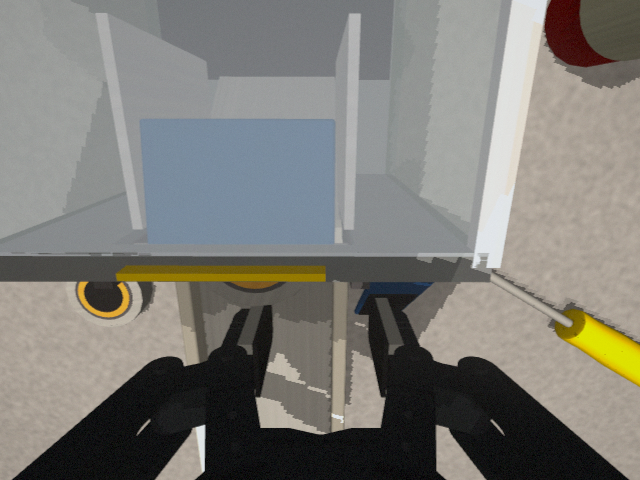

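send_rows(steps=[[[0.5,-0.001,0.004,0,0],[0.5,-0.002,0.008,0,0],[0.5,-0.004,0.011,0,0],[0.5,-0.005,0.014,0,0],[0.5,-0.005,0.015,0,0],[0.5,-0.005,0.015,0,0]]])

```text
t: 7.95
tcp_pos: [0.6064, 0.0141, 0.0859]
tool_rot: [-0.111, 0.699, 0.11, 0.698]
force: [1.0, -5.4, -1.1]
finger_gap: 0.5
```

```bash
python3 look.py w7
```

```text
7.95 [0.60643865 0.0140743  0.08588408] [ 1.  -5.4 -1.1] 0.499523401156229 box [-0.02829729 -0.02488503]
```

View pics/w7.png

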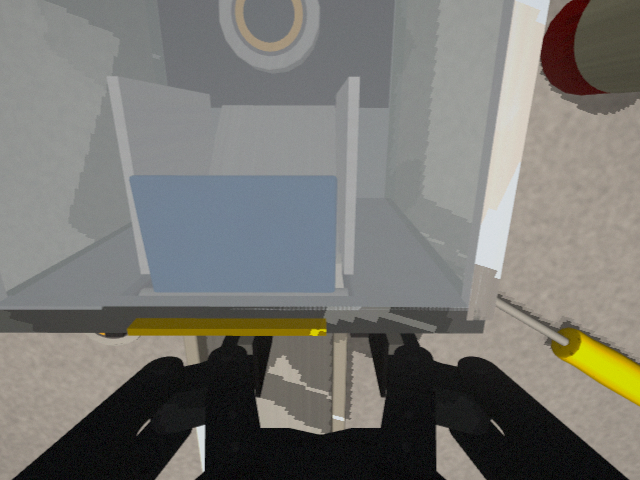

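View pics/w7s.png

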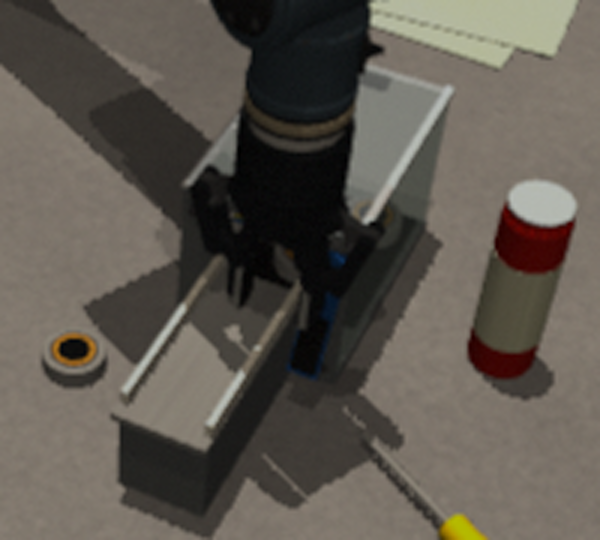

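```bash
python3 loc.py w7 268 12 .026; python3 loc.py w7 268 12 .032
python3 - <<'E'
from h import *
p=np.load("pose2.npy")
for uv in((197,289),(212,377)):print(w2box(p,ray("top",np.array(uv)/3.3+[110,190],.026)))
E
```

```text
[0.5409055  0.13014406 0.026     ] [0.10240359 0.00126954]
[0.54207024 0.1290335  0.032     ] [0.10098569 0.00050829]
[ 0.17395546 -0.0323409 ]
[0.18201158 0.02787532]
```

send_rows(steps=[[[0.5,0.004,-0.012,0,0],[0.5,0.009,-0.026,0,0],[0.5,0.014,-0.042,0.005,0],[0.5,0.016,-0.05,0.025,0],[0.5,0.016,-0.05,0.045,0],[0.5,0.016,-0.05,0.065,0],[0.5,0.016,-0.05,0.085,0],[0.5,0.016,-0.05,0.11,0]]])

```text
t: 9.05
tcp_pos: [0.6214, -0.0357, 0.1961]
tool_rot: [-0.11, 0.7, 0.111, 0.697]
force: [0.5, 0.4, -0.0]
finger_gap: 0.501
```

send_rows(steps=[[[0.5,0.005,-0.015,0.04,0],[0.5,0.015,-0.045,0.06,0],[0.5,0.03,-0.09,0.06,0],[0.5,0.03,-0.09,0.06,0],[0.5,0.03,-0.09,0.06,0],[0.5,0.03,-0.09,0.06,0]]])

```text
t: 9.8
tcp_pos: [0.6517, -0.1242, 0.2557]
tool_rot: [-0.11, 0.699, 0.111, 0.698]
force: [0.6, 0.8, -0.2]
finger_gap: 0.5
```

```bash
python3 look.py w8
python3 - <<'E'
from h import *
import cv2
a=manip.snapshot("top")[:,:,::-1];cv2.imwrite("pics/top8.png",a)
E
```

```text
9.8 [ 0.6517038  -0.12421359  0.25572931] [ 0.6  0.8 -0.2] 0.5002528783305449 box [-0.17380493 -0.02486335]
```

View pics/w8.png

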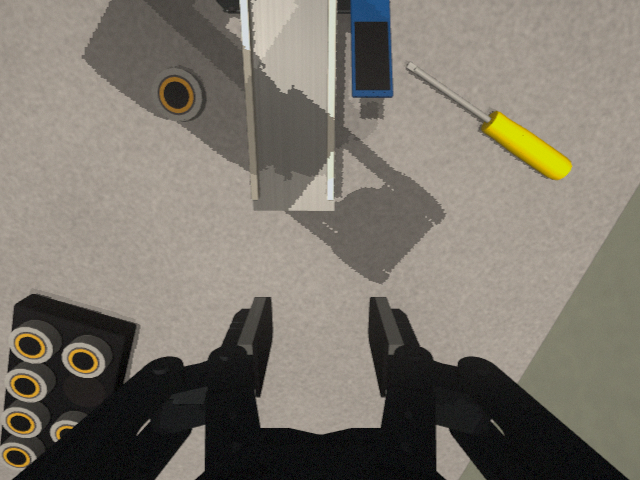

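View pics/w8s.png

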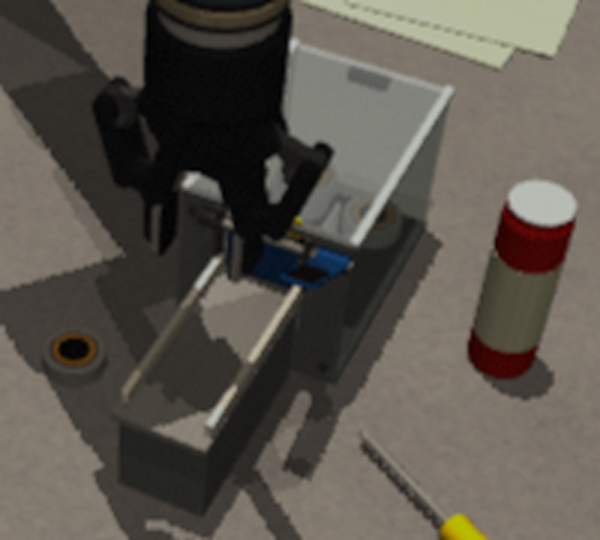

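View pics/top8.png

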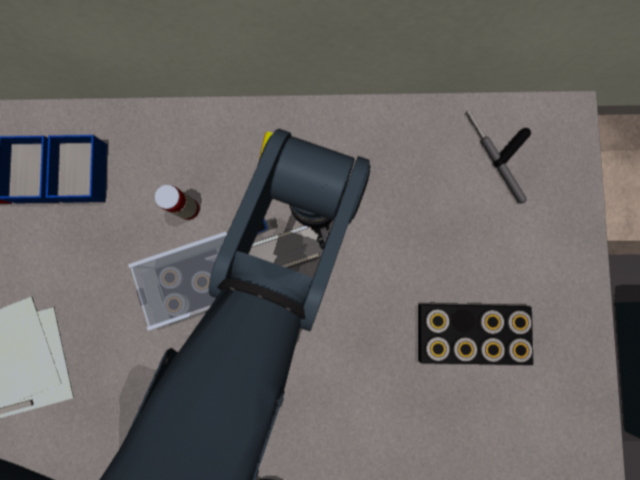

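```bash
python3 -c "
from h import *
print(w2box(np.load('pose2.npy'),ray('top',(202,282),.026)))
print(manip.sign_off())"
```

```text
[0.10818707 0.00085842]
the job is handed in; nothing more can be done
None
```

The rod guide is in the clean-parts box with the flap shut behind it, and I handed the job in about 10 s into the 40 s allowed.

**What I did:**
1. I pushed the guide along the lane from about 63 mm to 38 mm before the sill, with the flap still shut. From its starting spot the pushing finger would have been too far back for the other finger to reach the lever.
2. I lifted, moved sideways, and came down so one fingertip held the lever and the other stood behind the guide. By geometry the flap was then at about 1.0 rad.
3. I moved both fingers forward together until the guide dropped down the chute. I then backed off and rose so the flap closed gently.

**Last checks:**
- **Guide:** the top view puts it on the box floor at about x = 108 mm, y = 1 mm. The wrist view just before the retreat gave x = 102 mm, y = 1 mm. The few mm between the two are about the cameras' accuracy.
- **Flap and lever:** the lever is back in its starting position, and the scene view shows the flap shut. I judged this by eye and did not measure the angle.
- **Robot:** the gripper is clear of everything, with only sensor noise on the force reading.
- **Bystanders:** the tray and can look unmoved from the start in the top view. The spare guide and screwdriver were partly hidden there, but look undisturbed in the other views.

No check failed. I had no direct reading of the flap angle or of any contact between the flap and the guide.

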